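Lower the high post of the drying rail by one hole

TASK

The two telescoping posts of the pasta drying rail should stand equally high, but one has been left one hole too high. Press the sprung button on top of the higher post so that its tube goes down to the next hole and no further, and leave it locked there with the button fully out again. Leave the lower post's setting as it is.

Things in the scene. Friction and masses are not known exactly. Their poses are not given: they have to be found in the camera images.
- high_post_top (a point): Centre of the top face of the black push button of the higher post, at first 274 mm above the worktop; z up. The button is 26 mm across and stands 12 mm above a wooden head 46 mm across on a steel tube 27 mm across, which slides in a grey outer tube 36 mm across and 158 mm high. Dark foot, 110 mm across, does not move. A wire cradle sticks out 56 mm on one side, below the head's top.
- high_post_tube (a joint): How far the higher post's inner tube, with head and button, has gone down, in m: 0 top hole (start), 0.040 second, 0.080 third. Freed by the button, it sinks by its own weight at about 5 cm/s, away from a finger that has stopped. Let go once it has started: the pin springs into the next hole. Kept pressed past that hole, it goes on to the third and cannot be raised again.
- high_post_button (a joint): Travel of the higher post's button straight down, in m: 0 fully out (catch pin home in a hole, tube locked), 0.009 fully in. Soft spring, 1 N at first, 3 N fully in; about 0.007 frees the tube. It stays about 0.007 in while the pin slides between two holes, for about 1 s, and springs out at the next hole.
- low_post_top (a point): Centre of the top face of the black push button of the lower post, a post of the same make already at its second hole, so 234 mm above the worktop. Not to be pressed.
- low_post_tube (a joint): How far the lower post's inner tube has gone down, in m: 0.040 (second hole) at the start, to be left so.

How it is judged:
By the outcome, as a careful person would: the job done as asked, in the order asked, and still so for the second after the job is handed in, with the robot touching nothing.
It also fails if it takes over 29 s, if anything falls off the work surface, if the arm or the gripper's body presses on something with over 40 N, if the wrist force passes 120 N, or if a joint passes its speed limit or range.

ROBOT

A 6-joint arm with a two-finger parallel gripper is mounted at the origin on a cart in front of the work surface, level with it; the furniture and walls round the work are solid. World frame = base frame: x ahead of the robot, y to its left, z up, the work surface at z = 0. Lengths are in mm, angles in rad, forces in N, time in s.
With the tool pointing down it reaches from about 350 to 775 mm from the base axis. Payload 7.3 kg.
Tool frame: the origin (TCP) lies at the very end of the fingers, on their centre line; the grasp point (between the pads) lies 19 mm behind it; z points along the fingers, y is the line along which they close (so a half turn about z gives the same grasp; the last joint's range is limited). The gripper opens to 92 mm and grips with 3 to 60 N. Pads are 19 mm wide; open, the fingers measure 130 mm over their backs; the gripper's body (75 mm by 190 mm) begins 47 mm behind the grasp point.
Start: joints at [-1.354, 0.342, 1.524, -0, 1.275, -0.146], TCP at [186.342, -490.838, 226.741] pointing down, gripper open.
Joint ranges: [-2.53, 2.53], [-0.77, 2.02], [0.04, 2.7], [-1, 4.14], [0.28, 2.66], [-3.11, 3.11]. Speed limits (rad/s): [2.57, 2.57, 3.14, 3.14, 3.14, 3.14].

INTERFACE

Orientations are given as [roll, pitch, yaw] about the fixed x, y, z axes, in that order (R = Rz(yaw) Ry(pitch) Rx(roll)).
In Python, from plant import bot gives the robot as it stands.
- The arm moves only by the tool jog_arm, never from a script. Its argument "targets" is a list of rows, each an object with "xyz": the shift along the tool's x, y, z as a fraction of full scale, a list of three; "spin": the turn about the tool's z as a fraction of full scale. In form: [{"xyz": [x, y, z], "spin": spin}, ...]. A call has exactly 10 rows; each row shifts and turns the commanded pose from where the row before left it, along the tool's axes as they then stand; what a row does not reach is not made up. Full scale, the value 1, is 80 mm for a shift and 0.1 rad for a turn. A row lasts 1/8 s, in which the tool goes at most 62.5 mm and 10.7 degrees, less where a joint would pass 70% of its speed; a pose out of reach is approached as far as the arm can. A call with a number of a shift or a turn outside -1 to 1 is refused whole. A call with a gripper value outside its range is refused whole. "gripper" is the opening in per cent of the stroke, from 0 (shut) to 100 (fully open), set as the call begins (left out, the last holds). The fingers move at their own pace and stop on an object; the grip force is fixed at half the most. Time passes only in rows, so rows that do not move let the fingers close, or fill a call up. It gives the time, the measured TCP pose, the force, the opening and the grip force at its end, in the units of the state.
- bot.get_obs(): the state, without advancing time (a new reading comes with each control period).
- bot.capture(name): name is "side" or "top" or "wrist"; returns the picture (400x640x3 uint8, blue, green, red); there is no depth.
- bot.get_calibration(name): a dict with "vfov" (degrees; the focal length in pixels is half the picture's height over the tangent of half this angle, whatever the lens; pixels are square), "cx", "cy" (the principal point, pixels), "k1" (the pictures are not rectified: a ray, as slopes to the right and down, at radius r is drawn at 1 + k1 r^2 times it, then the intrinsics apply), "eye" and "rotation" of the camera in the world. Camera axes: x right, y down, z forward; pixel columns grow to the right and rows downward; lengths in mm; the calibration is good to about 2 mm. A picture is of the moment at which its call begins: read the wrist's pose just before it. get_calibration takes no time and is no camera call; for the wrist camera it gives the pose at the moment of the call.
- bot.close_job(): hands the job in; it is judged then, once.
The state is a dict: "time": time; "joint_positions": joint angles; "dq": joint speeds; "tau": joint torques, N m; "tool_pos": TCP position; "tcp_rot": TCP orientation; "contact_force": force on the tool from outside, world axes, zero at the start; "moment": the same for the moment, N m; "grip_width": finger opening in mm; "finger_force": force on a finger pad.
Only numpy, scipy, OpenCV 4.12 (cv2) and the standard library are available. Lean on these libraries where they do the work, as an engineer would, in place of code of your own. Each camera call takes 0.05 s, during which the arm holds its last target. There are 200 camera calls.

## Working session

There is one attempt and no reset: what is moved stays moved. The work goes in short steps, Python scripts to look and compute and a tool call to move; the robot and the scene stay as the last step left them, time stands still between calls to the robot, and variables do not carry over. Pictures are saved under pics/ and viewed, at most 10 in all, crops included, and the job is handed in when it is done.

Besides the shell and the picture viewer there is one more tool, called as name(argument=value, ...), one argument or row to a line, values as JSON. jog_arm: Moves the arm, as the interface text tells. Shift numbers are shares of 80 mm and turn numbers shares of 0.1 rad, none past 1 either way. Its arguments: {"type":"object","properties":{"targets":{"type":"array","items":{"type":"object","properties":{"xyz":{"type":"array","items":{"type":"number"}},"spin":{"type":"number"}}}},"gripper":{"type":"number"}},"required":["targets"]}

```bash
mkdir -p pics
python3 - <<'E'
from plant import bot
import cv2
for n in("side","top"):
    c=bot.get_calibration(n);print(n,c)
    cv2.imwrite(f"pics/{n}0.png",bot.capture(n))
o=bot.get_obs();print(o["time"],o["tool_pos"],o["tcp_rot"],o["grip_width"],o["contact_force"])
E
```

```text
side {'vfov': 57.50460831700493, 'cx': 317.0451102125733, 'cy': 205.4597223797314, 'k1': -0.07157718255908249, 'eye': array([ 41.1361515 , 700.48075071, 750.81439948]), 'rotation': array([-2.18925266e+00, -1.26072781e-03, -2.56508733e+00])}
top {'vfov': 57.58815746202734, 'cx': 318.89917715216404, 'cy': 201.5708527611771, 'k1': -0.003558045477443675, 'eye': array([ 371.7847948 ,   35.92630366, 1030.46654366]), 'rotation': array([-3.01662825, -0.03953962, -1.55351147])}
0.1 [ 186.28889134 -490.47948623  226.12205414] [-3.14029692e+00 -1.70071965e-04  3.62862754e-01] 91.99876042243643 [-0.4725737   0.31763787 -0.50773285]
```

View pics/side0.png

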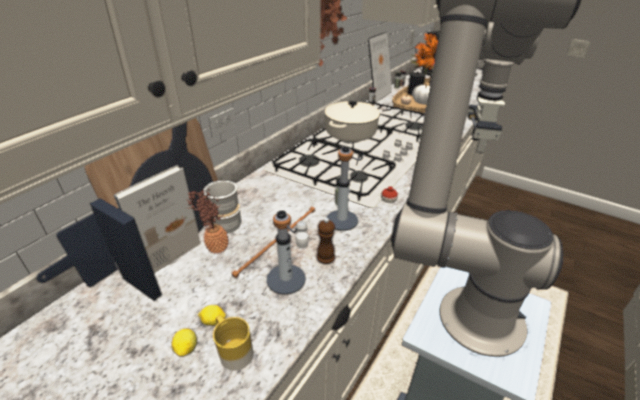

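View pics/top0.png

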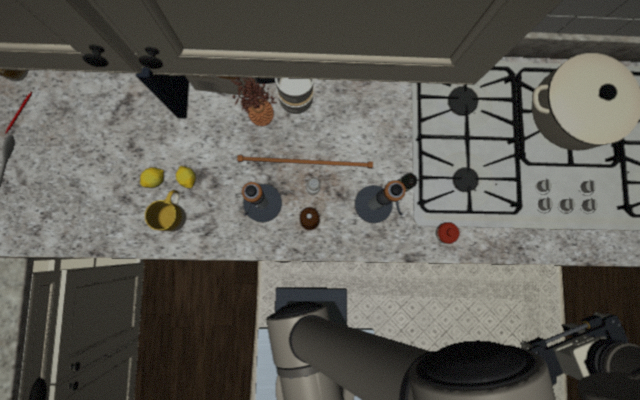

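The side picture shows posts with buttons near (283,216) and (346,155). The top picture shows them near (253,191) and (394,190). I'll triangulate both from enlarged crops.

```bash
cat > h.py <<'E'
import numpy as np,cv2
from scipy.spatial.transform import Rotation as R
def ray(c,u,v):
    f=200/np.tan(np.radians(c["vfov"]/2)); K=np.array([[f,0,c["cx"]],[0,f,c["cy"]],[0,0,1]])
    p=cv2.undistortPoints(np.array([[[u,v]]],float),K,np.array([c["k1"],0,0,0.]))[0,0]
    r=np.array(c["rotation"]); M=r if r.shape==(3,3) else R.from_euler('xyz',r).as_matrix()
    return np.array(c["eye"]),M@np.array([p[0],p[1],1])
def plane(c,u,v,z):
    e,d=ray(c,u,v); return e+d*(z-e[2])/d[2]
def tri(a,b):
    (e1,d1),(e2,d2)=a,b
    s=np.linalg.lstsq(np.c_[d1,-d2],e2-e1,rcond=None)[0]
    p,q=e1+s[0]*d1,e2+s[1]*d2
    return (p+q)/2,np.linalg.norm(p-q)
E
python3 - <<'E'
from plant import bot
from h import *
s,t=bot.get_calibration("side"),bot.get_calibration("top")
for a,b in [((283,216),(253,191)),((346,154),(396,190)),((346,154),(409,181))]:
    print(tri(ray(s,*a),ray(t,*b)))
for p in((263,203),(374,203)):print("foot",plane(t,*p,15))
for p in((286,278),(343,219)):print("foot side",plane(s,*p,15))
S=cv2.imread("pics/side0.png");T=cv2.imread("pics/top0.png")
z=lambda I,x,y:cv2.resize(I[y-30:y+30,x-40:x+40],(400,300),interpolation=cv2.INTER_CUBIC)
cv2.imwrite("pics/c.png",np.vstack([np.hstack([z(S,283,220),z(S,346,160)]),np.hstack([z(T,258,195),z(T,394,195)])]))
E
```

```text
(array([494.81999064, 153.82491177, 217.31087623]), np.float64(0.8364490030946725))
(array([ 499.63316685, -163.04182627,  246.51097773]), np.float64(1.4935237384596314))
(array([ 522.22089948, -199.85559375,  224.41845735]), np.float64(6.937013172853916))
foot [492.61367717 154.30255517  15.        ]
foot [ 499.51800592 -158.1607608    15.        ]
foot side [488.90590321 165.44329388  15.        ]
foot side [ 489.90955756 -149.09371343   15.        ]
```

View pics/c.png

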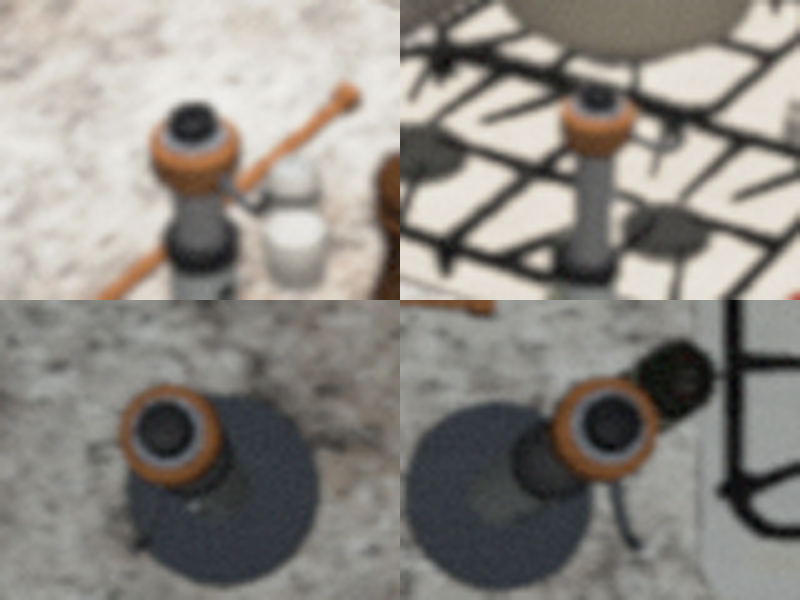

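The right-hand post (y ≈ -160) is the higher one: its button is at about (346,149) in side and (396.6,190.4) in top. The left post's tube shows far less.

Run:
```python
from plant import bot
from h import *
s,t=bot.get_calibration("side"),bot.get_calibration("top")
a=plane(s,346,149,274);b=plane(t,396.6,190.4,274)
print(a,b,tri(ray(s,346,149),ray(t,396.6,190.4)))
print("low",plane(s,282.3,214,234),plane(t,251,190.6,234))
o=bot.get_obs();M=R.from_euler('xyz',o["tcp_rot"]).as_matrix()
g=np.r_[(a+b)[:2]/2,340];print(M.T@(g-o["tool_pos"])/80)
```

```text
[ 489.29885774 -143.5575857   274.        ] [ 494.96600762 -157.02167178  274.        ] (array([ 496.85489069, -158.96185979,  265.42405581]), np.float64(1.1014723504245587))
low [486.3867399  165.45606848 234.        ] [493.43928295 156.0296085  234.        ]
[ 5.08373541 -2.62032168 -1.4192157 ]
```

jog_arm(
  targets=[
    {"xyz":[0,0,-0.48],"spin":0},
    {"xyz":[0,0,-0.48],"spin":0},
    {"xyz":[0,0,-0.48],"spin":0},
    {"xyz":[0.5,-0.25,0],"spin":0},
    {"xyz":[0.5,-0.25,0],"spin":0},
    {"xyz":[0.5,-0.25,0],"spin":0},
    {"xyz":[0.5,-0.25,0],"spin":0},
    {"xyz":[0.5,-0.25,0],"spin":0},
    {"xyz":[0.5,-0.25,0],"spin":0},
    {"xyz":[0.5,-0.25,0],"spin":0},
  ],
  gripper=0,
)

```text
time: 1.35
tool_pos: [399.2, -259.3, 341.7]
tcp_rot: [-3.141, 0.0, 0.363]
contact_force: [0.3, -0.2, 0.7]
grip_width: 1.2
finger_force: 0.0
```

Run:
```python
from plant import bot
from h import *
o=bot.get_obs();print(o["time"],o["tool_pos"],o["tcp_rot"],o["grip_width"],o["contact_force"])
c=bot.get_calibration("wrist");print(c)
cv2.imwrite("pics/w1.png",bot.capture("wrist"))
```

```text
1.35 [ 399.1547882  -259.27443822  341.65398281] [-3.14117809e+00  2.51731043e-04  3.62706441e-01] 1.165998719185319 [ 0.26588287 -0.22203782  0.67861323]
{'vfov': 67.94906509315064, 'cx': 323.0650679235154, 'cy': 195.00521915670146, 'k1': -0.015356325106475274, 'eye': array([ 470.3872632 , -231.6755876 ,  499.26320927]), 'rotation': array([ 2.85838315e+00,  5.05310372e-04, -1.20742780e+00])}
```

View pics/w1.png

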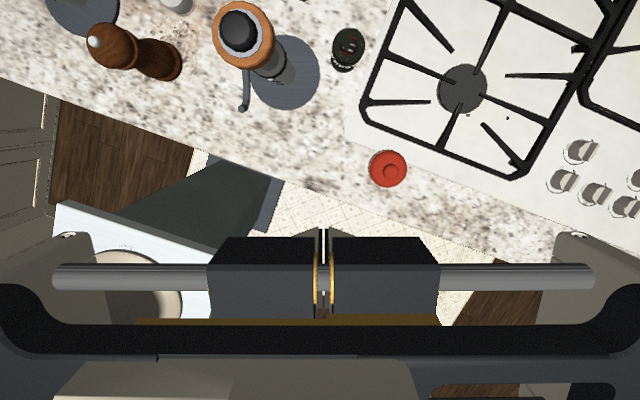

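The wrist picture shows the higher post's head at (243,35), with the black button centred near (237,31). There is a small jar at (348,48), well clear of it.

Run:
```python
from plant import bot
from h import *
o=bot.get_obs();c=bot.get_calibration("wrist")
I=cv2.imread("pics/w1.png");cv2.imwrite("pics/w1c.png",cv2.resize(I[0:75,200:300],(800,600),interpolation=cv2.INTER_CUBIC))
p=plane(c,237,31,274);print(p)
M=R.from_euler('xyz',o["tcp_rot"]).as_matrix();print(M.T@(p-o["tool_pos"])/80)
```

```text
[ 499.99642158 -153.99233115  274.        ]
[ 1.59841445 -0.74629442  0.85198861]
```

View pics/w1c.png

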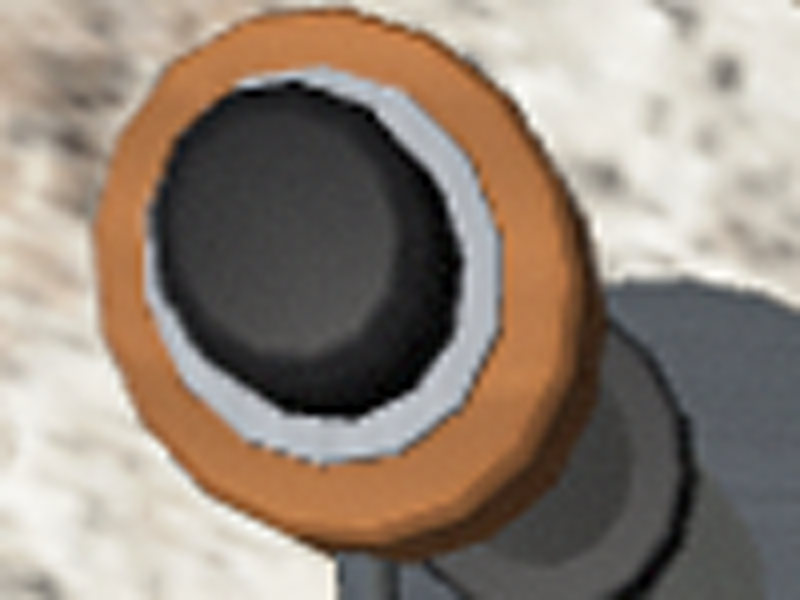

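The top face's centre in the crop is (280,220), which is image (235,27.5). That puts the target at about 1.63, -0.765 in tool shares.

jog_arm(
  targets=[
    {"xyz":[0.4,-0.19,0],"spin":0},
    {"xyz":[0.4,-0.19,0],"spin":0},
    {"xyz":[0.4,-0.19,0],"spin":0},
    {"xyz":[0.43,-0.195,0],"spin":0},
    {"xyz":[0,0,0],"spin":0},
    {"xyz":[0,0,0.3],"spin":0},
    {"xyz":[0,0,0.25],"spin":0},
    {"xyz":[0,0,0.2],"spin":0},
    {"xyz":[0,0,0],"spin":0},
    {"xyz":[0,0,0],"spin":0},
  ],
  gripper=0,
)

```text
time: 2.65
tool_pos: [498.6, -157.7, 282.6]
tcp_rot: [3.141, -0.0, 0.362]
contact_force: [0.6, 0.2, 0.3]
grip_width: 0.3
finger_force: 0.0
```

Run:
```python
from plant import bot
from h import *
c=bot.get_calibration("wrist");I=bot.capture("wrist");o=bot.get_obs()
print(o["time"],o["tool_pos"],o["contact_force"])
T=bot.capture("side")
z=lambda I,x,y:cv2.resize(I[y:y+75,x:x+100],(400,300),interpolation=cv2.INTER_CUBIC)
cv2.imwrite("pics/p2.png",np.hstack([cv2.resize(I[180:330,225:425],(400,300)),z(T,300,110)]))
```

```text
2.7 [ 498.71359999 -157.61766603  282.77740464] [-0.55793649  0.77582918  0.4401935 ]
```

View pics/p2.png

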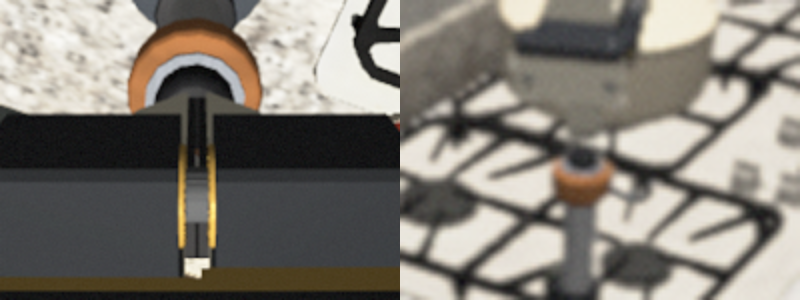

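jog_arm(
  targets=[
    {"xyz":[0,0,0.09],"spin":0},
    {"xyz":[0,0,0.05],"spin":0},
    {"xyz":[0,0,0.04],"spin":0},
    {"xyz":[0,0,0.03],"spin":0},
    {"xyz":[0,0,0],"spin":0},
    {"xyz":[0,0,-0.1],"spin":0},
    {"xyz":[0,0,-0.3],"spin":0},
    {"xyz":[0,0,-0.3],"spin":0},
    {"xyz":[0,0,0],"spin":0},
    {"xyz":[0,0,0],"spin":0},
  ],
  gripper=0,
)

```text
time: 4.0
tool_pos: [498.3, -156.9, 320.4]
tcp_rot: [-3.141, 0.001, 0.363]
contact_force: [1.1, -0.4, -0.4]
grip_width: 0.6
finger_force: 0.0
```

Run:
```python
from plant import bot
from h import *
T=bot.capture("side");o=bot.get_obs()
print(o["time"],o["tool_pos"],o["contact_force"])
z=lambda I,x,y:cv2.resize(I[y:y+75,x:x+100],(400,300),interpolation=cv2.INTER_CUBIC)
cv2.imwrite("pics/p3.png",np.hstack([z(T,235,200),z(T,300,130)]))
```

```text
4.05 [ 498.26543223 -156.89017212  320.09595994] [-0.654552   -0.62772319 -0.53249619]
```

View pics/p3.png

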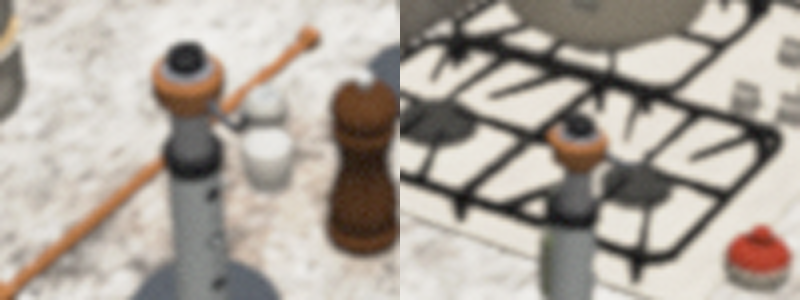

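The higher post has dropped: its head is now near (344,164) and its exposed tube matches the lower post's. I'll let it settle, back off and check again.

jog_arm(
  targets=[
    {"xyz":[0,0,-0.3],"spin":0},
    {"xyz":[0,0,-0.3],"spin":0},
    {"xyz":[-0.4,0.2,0],"spin":0},
    {"xyz":[-0.4,0.2,0],"spin":0},
    {"xyz":[-0.4,0.2,0],"spin":0},
    {"xyz":[-0.4,0.2,0],"spin":0},
    {"xyz":[0,0,0],"spin":0},
    {"xyz":[0,0,0],"spin":0},
    {"xyz":[0,0,0],"spin":0},
    {"xyz":[0,0,0],"spin":0},
  ],
)

```text
time: 5.3
tool_pos: [402.1, -261.8, 369.0]
tcp_rot: [-3.141, 0.0, 0.364]
contact_force: [0.4, 0.2, -0.6]
grip_width: 0.6
finger_force: 0.0
```

Run:
```python
from plant import bot
from h import *
T=bot.capture("side");W=bot.capture("wrist")
z=lambda I,x,y:cv2.resize(I[y:y+75,x:x+100],(400,300),interpolation=cv2.INTER_CUBIC)
cv2.imwrite("pics/p4.png",np.vstack([np.hstack([z(T,235,200),z(T,300,130)]),cv2.resize(W[0:180,40:520],(800,300))]))
```

```text
(no output)
```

View pics/p4.png

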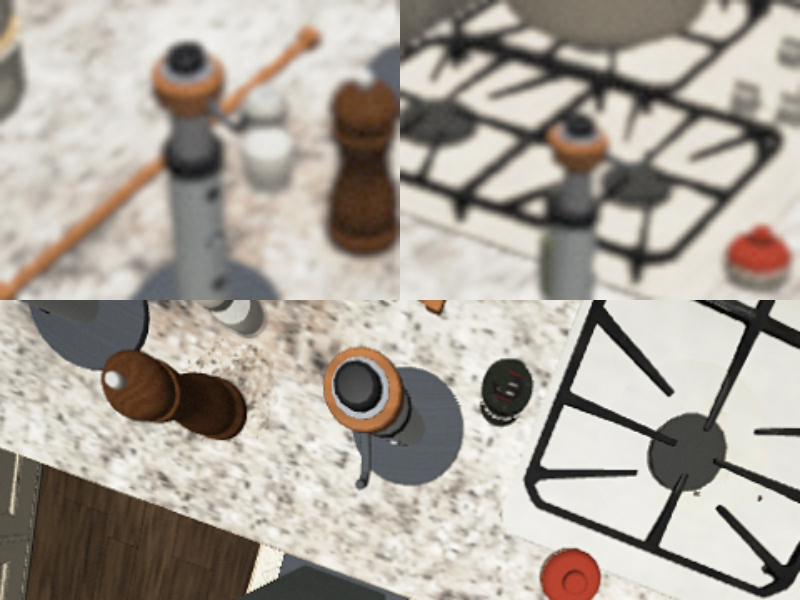

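Nothing has moved since the last picture. The head is still level at the second hole, with the button standing out at about (355,384) in the composite, and the arm is clear.

```bash
python3 -c "
from plant import bot
print(bot.close_job())"
```

```text
the job is handed in; nothing more can be done
None
```

I pressed the higher post's button once; its tube dropped to the second hole and, in the last pictures, sat still there with the button out. The lower post was not touched, and the job was handed in at about 5.4 s (no verdict was returned).

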